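Set the blend dial of the under-sink water filter by its clicks and lock it

TASK

Set the blend dial on the water filter: turn it anticlockwise (seen from above) back to its end stop, then clockwise exactly five clicks from there, and leave it resting in that fifth click. Be gentle at the stop: the grey ribbed collar under the dial is only clipped in, and must not be twisted round. Then push the lock slide beside the dial fully home towards the dial, let go of everything, and leave the other things alone.

Things in the scene. Friction and masses are not known exactly. Their poses are not given: they have to be found in the camera images.
- filter: Fixed water filter: steel plate 130 x 270 x 6 mm; round white body 92 mm across, top at 60 mm, under collar and dial; white cartridge lying along +x to x = 200 mm, top at 68 mm; white ledge 50 mm wide, top at 60 mm, along +y to 170 mm, under the lock slide. Origin on the dial's vertical axis at floor level, z up; its place and heading vary.
- collar: Grey ribbed collar 80 mm across, 60 to 74 mm above the floor, on the dial's axis, carrying the dial and its clicks. Origin on the axis at 60 mm; axes parallel to the filter's at the start. Only clipped in: it stays put below about 0.8 N m about the vertical axis, above that it twists round (over 0.06 rad is a failure).
- dial_grip (a point): Point on the dial's vertical axis at the height to grip, 104 mm above the floor. The dial is a black skirt 60 mm across (74 to 82 mm high) with a straight black grip bar on top, 46 mm long, 14 mm thick, 82 to 114 mm high. The frame turns with the dial: x along the bar to the pointer end, z up.
- dial: The dial; origin on its axis under the skirt, 74 mm high, axes as dial_grip. Even clicks, unmarked, to be felt, 0.15 to 0.3 rad apart. Leaving a click it resists by about 0.2 N m, fading half way; then it pulls itself, by up to 0.5 N m, into the next click and rests there. Rigid stop anticlockwise, where it rests in click zero; starts in a click 0.2 to 1.3 rad clockwise of that; can be turned past click five.
- dial_pointer (a point): Point on the top face of the grip bar (114 mm above the floor), 21 mm from the dial's axis, at the pointer end, which bears a short white line.
- lock_top (a point): Centre of the top of the lock slide's upright grey tab: 34 mm along the filter's x, 14 mm along its y, 66 to 96 mm high (this point at 96 mm); its foot is 36 x 36 mm, 6 mm thick, on the ledge. Starts at x = 0, y = 127 mm in the filter's frame and slides 32 mm along the filter's -y, towards the dial, to a rigid stop at y = 95 mm; friction about 2.5 N; stays where left.
- soap: White soap bottle, 64 mm across, 160 mm tall, standing loose; origin under its centre. Leave alone.
- potlid: Black pot lid lying loose, 140 mm across, 38 mm tall with its knob; origin under its centre. Leave alone.
- cup: White plastic cup, 72 mm across, 90 mm tall, standing loose; origin under its centre. Leave alone.

How it is judged (in metres and radians):
On the way, in this order (a step that is already met when the one before it is completed fails the run):
1. the dial is turned back to its end stop (x of dial_pointer in the frame of collar between -0.0191 and -0.0155 m and y of dial_pointer in the frame of collar between -0.0137 and -0.0101 m), for 0.1 s.
2. the dial rests in the fifth click from the stop (x of dial_pointer in the frame of collar between -0.0191 and -0.0155 m and y of dial_pointer in the frame of collar between 0.0101 and 0.0137 m), for 0.3 s.
3. the lock slide is pushed home with the dial still in the fifth click (all of step 2 and y of lock_top in the frame of filter below 0.098 m), for 0.2 s.
At the end, for the whole second after the job is handed in: The dial rests in the fifth click clockwise of its stop (pointer within about 1.8 mm, i.e. less than half a click), the lock slide is home (within 3 mm of its stop), the collar is not twisted (under 0.06 rad), nothing moves, and the soap bottle, lid and cup stand where they were (all of step 3 and angle between the x axis of collar and the x axis of filter, either way round below 0.06 rad and angular speed of collar below 0.05 rad/s and linear speed of each of soap, cup, potlid below 0.02 m/s); the robot touches nothing.
It fails at once if the collar is twisted in its clip by forcing the dial (angle between the x axis of collar and the x axis of filter, either way round above 0.06 rad).
It fails at once if the soap bottle is knocked out of place (distance of soap from where it was at the start of the episode above 0.03 m).
It fails at once if the pot lid is knocked out of place (distance of potlid from where it was at the start of the episode above 0.03 m).
It fails at once if the cup is knocked out of place (distance of cup from where it was at the start of the episode above 0.03 m).
It also fails if it takes over 72 s, if anything falls off the work surface, if the arm or the gripper's body presses on something with over 40 N, if the wrist force passes 120 N, or if a joint passes its speed limit or range.

ROBOT

A 6-joint arm with a two-finger parallel gripper is mounted at the origin on the work surface. World frame = base frame: x ahead of the robot, y to its left, z up, the work surface at z = 0. Lengths are in mm, angles in rad, forces in N, time in s.
With the tool pointing down it reaches from about 325 to 775 mm from the base axis. Payload 5.5 kg.
Tool frame: the origin (TCP) lies at the centre of the arm's flange, where the gripper is bolted on; the fingertips stand 182 mm ahead of it and the grasp point (between the pads) lies 163 mm ahead of it (r.pinch_z is the distance from the TCP to the grasp point, in mm); x points along the fingers, y is the direction in which the jaws open and shut, and the axes are right-handed (so a half turn about x gives the same grasp; the last joint's range is limited). The gripper opens to 88 mm and grips with 3 to 60 N. Pads are 20 mm wide; open, the fingers measure 115 mm over their backs; the gripper's body (75 mm by 178 mm) begins 61 mm behind the grasp point.
Start: joints at [-1.3, 0.091, 1.231, -0, 1.82, -0.057], TCP at [193.177, -568.068, 404.631] pointing down, gripper open.
Joint ranges: [-2.87, 2.87], [-0.86, 2.18], [0.17, 2.46], [-1.51, 4.65], [0.06, 2.69], [-2.65, 2.65]. Speed limits (rad/s): [2.57, 2.57, 3.01, 3.14, 3.14, 3.14].

INTERFACE

Orientations are given as a unit quaternion [w, x, y, z].
In Python, from cell import read_state, eyes, workorder, r gives the robot as it stands. The module is installed in compiled form; this text tells all that it offers.
- The arm moves only by the tool step_arm, never from a script. Its argument "series" is text: rows parted by semicolons, each of 7 numbers parted by spaces: the shift along the tool's x, y, z in cm, then the turn, a rotation vector about the tool's x, y, z in degrees, then the opening, from 0 (shut) to 1 (fully open). In form: dx dy dz rx ry rz gripper; .... A call has 1 to 8 rows; each row shifts and turns the pose as measured when the row begins, along the tool's axes as they then stand; what a row does not reach is not made up. A row lasts 1/10 s, in which the tool goes at most 50 mm and 8.59 degrees, less where a joint would pass 70% of its speed; a pose out of reach is approached as far as the arm can. A call with a gripper value outside its range is refused whole. The fingers move at their own pace and stop on an object; the grip force is fixed at half the most. Time passes only in rows, so rows that do not move let the fingers close. It gives the time, the measured TCP pose, the force and the opening at its end, in the units of the state.
- read_state(): the state, without advancing time (a new reading comes with each control period).
- eyes.snapshot(name): name is "side" or "top" or "wrist"; returns a dict with "pixels" (384x512x3 uint8, red, green, blue), "K" (3x3 intrinsics, pixels), "R" (3x3) and "t" (3): a world point X has camera coordinates R X + t. Camera axes: x right, y down, z forward; pixel columns grow to the right and rows downward; lengths in mm; the calibration is good to about 2 mm. A picture is of the moment at which its call begins. There is no depth.
- workorder.sign_off(): hands the job in, once; it reports no verdict.
The state is a dict: "time_s": time; "joint_positions": joint angles; "joint_vel": joint speeds; "joint_torque": joint torques, N m; "position": TCP position; "tcp_rot": TCP orientation; "wrist_force": force on the tool from outside, world axes, zero at the start; "torque": the same for the moment, N m; "opening": finger opening in mm.
Only numpy, scipy, OpenCV 4.12 (cv2) and the standard library are available. Lean on these libraries where they do the work, as an engineer would, in place of code of your own. Each camera call takes 0.05 s, during which the arm holds its last target.

## Working session

There is one attempt and no reset: what is moved stays moved. The work goes in short steps, Python scripts to look and compute and a tool call to move; the robot and the scene stay as the last step left them, time stands still between calls to the robot, and variables do not carry over. Pictures are saved under pics/ and viewed, and the job is handed in when it is done.

Besides the shell and the picture viewer there is one more tool, called after ">>>" as a command line: name --argument value ..., lists and objects as JSON in quotes. step_arm: Moves the arm, as the interface text tells. Its arguments: {"type":"object","properties":{"series":{"type":"string"}},"required":["series"]}

```bash
mkdir -p pics
python3 - <<'E'
from cell import read_state, eyes, workorder, r
import cv2
for n in ["side","top","wrist"]:
    s=eyes.snapshot(n); cv2.imwrite(f"pics/{n}0.png",s["pixels"][:,:,::-1]); print(n,s["K"].round(1).tolist(),s["R"].round(4).tolist(),s["t"].round(1).tolist())
st=read_state()
for k,v in st.items(): print(k,v)
E
```

```text
side [[365.7, 0.0, 256.6], [0.0, 365.7, 185.0], [0.0, 0.0, 1.0]] [[0.9976, -0.0694, -0.0016], [-0.0403, -0.5607, -0.827], [0.0565, 0.8251, -0.5621]] [-505.5, 64.8, 1007.3]
top [[474.9, 0.0, 255.2], [0.0, 474.9, 192.4], [0.0, 0.0, 1.0]] [[0.0102, -0.9997, 0.0235], [-0.9943, -0.0127, -0.1057], [0.106, -0.0223, -0.9941]] [-54.8, 509.5, 1360.2]
wrist [[324.6, 0.0, 259.1], [0.0, 324.6, 191.1], [0.0, 0.0, 1.0]] [[0.322, -0.9467, -0.001], [-0.917, -0.3121, 0.2484], [-0.2355, -0.0791, -0.9687]] [-600.2, -28.1, 390.3]
time_s 0.15
joint_positions [-1.29968850e+00  9.16993494e-02  1.23162899e+00 -1.14962275e-05
  1.81980566e+00 -5.67132491e-02]
joint_vel [-0.00032115 -0.0026814  -0.00402278 -0.00205085  0.00067718  0.00154407]
joint_torque [ 1.56146780e-03 -4.47044492e+01 -4.06908953e+01  6.99269772e-02
  2.74205231e-02 -1.30645494e-04]
position [ 193.19008568 -568.09645921  403.74723335]
tcp_rot [-0.11484155 -0.69756696 -0.11592435  0.69769141]
wrist_force [ 0.08868678  0.62506313 -0.42207723]
torque [-0.00608802  0.03500898  0.02176448]
opening 88.03313702191453
```

View pics/top0.png

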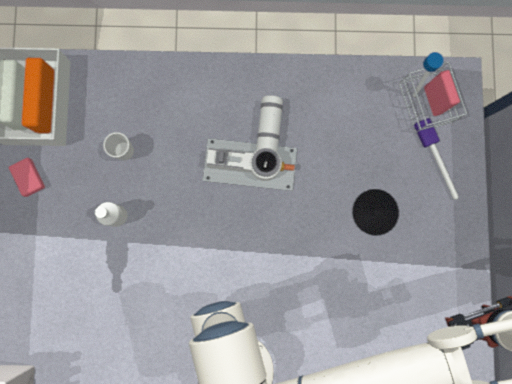

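View pics/side0.png

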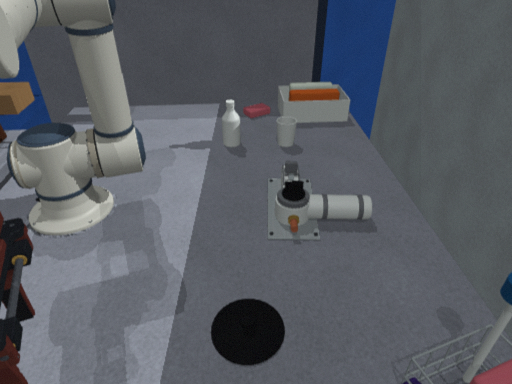

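View pics/wrist0.png

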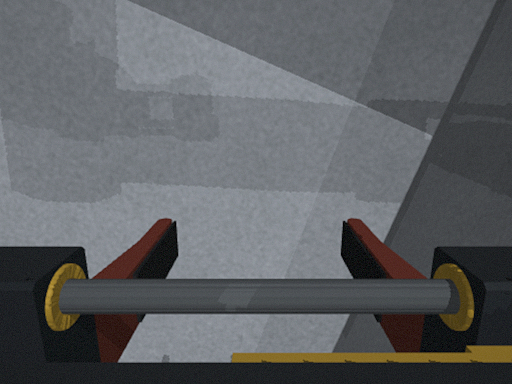

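The top view shows the filter plate at about (250,163), the dial at (265,161), the cartridge going up (+x) and the lock slide at left (~(222,158)). The soap is at (108,212), the cup at (117,145) and the lid at (376,212). I'll zoom in and measure.

```bash
cat > h.py <<'E'
import numpy as np, cv2
from cell import read_state, eyes, r
from scipy.spatial.transform import Rotation as Rn
def ray(s,u,v,z):
    K,R,t=s["K"],np.array(s["R"]),np.array(s["t"])
    c=-R.T@t; d=R.T@np.linalg.inv(K)@np.array([u,v,1.0])
    return c+d*(z-c[2])/d[2]
def proj(s,X):
    p=s["K"]@(np.array(s["R"])@np.array(X,float)+s["t"]); return p[:2]/p[2]
def quat(st):
    q=st["tcp_rot"]; return Rn.from_quat([q[1],q[2],q[3],q[0]])
E
python3 - <<'E'
from h import *
s=eyes.snapshot("top"); im=s["pixels"][:,:,::-1]
cv2.imwrite("pics/top1z.png",cv2.resize(im[85:200,190:310],None,fx=5,fy=5,interpolation=cv2.INTER_NEAREST))
for n,(u,v),z in [("dial",(265,161),104),("soap",(108,214),0),("cup",(117,147),0),("lid",(376,212),10)]: print(n,ray(s,u,v,z).round())
# cartridge
s2=eyes.snapshot("side"); im=s2["pixels"][:,:,::-1]
cv2.imwrite("pics/side1z.png",cv2.resize(im[150:250,250:390],None,fx=5,fy=5,interpolation=cv2.INTER_NEAREST))
E
```

```text
dial [590. -74. 104.]
soap [444. 383.   0.]
cup [644. 365.   0.]
lid [ 458. -408.   10.]
```

View pics/top1z.png

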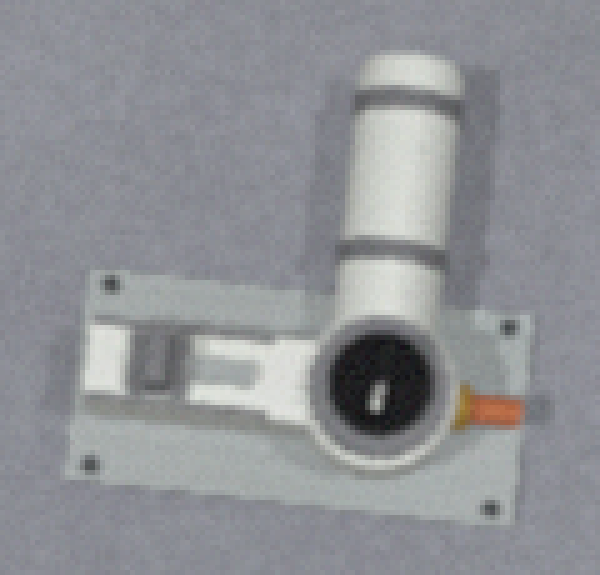

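View pics/side1z.png

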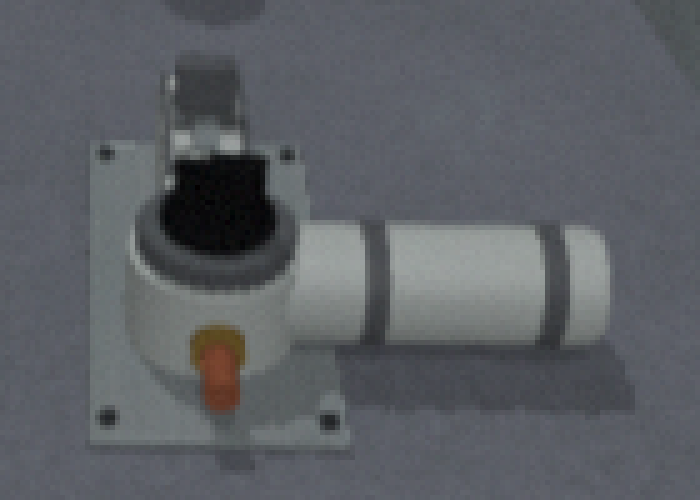

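Run:
```python
from h import *
s=eyes.snapshot("top")
P=[ray(s,190+a/5,85+b/5,6) for a,b in [(111,284),(509,327),(90,464),(490,509)]]
P=np.array(P)[:,:2]; print(P.round(1))
for a,b in [(1,0),(3,2)]: print("y_f heading",np.degrees(np.arctan2(*(P[b]-P[a])[::-1]))-90)
for a,b in [(2,0),(3,1)]: print("x_f heading",np.degrees(np.arctan2(*(P[b]-P[a])[::-1])))
im=s["pixels"]; g=im.max(axis=2); m=np.zeros_like(g); m[145:180,245:285]=(g[145:180,245:285]<55)*255
c=max(cv2.findContours(m,0,2)[0],key=cv2.contourArea); (e,rad)=cv2.minEnclosingCircle(c); print("black",e,rad)
print("axis@78",ray(s,e[0],e[1],78))
print("pointer", ray(s,190+377/5,85+398/5,114), "tab", ray(s,190+155/5,85+360/5,96))
R=quat(read_state()).as_matrix(); print(R.round(3))
print(proj(s,ray(s,e[0],e[1],78)+[0,0,36]))
```

```text
[[ 663.3   81. ]
 [ 640.7 -158.1]
 [ 554.3   91.3]
 [ 530.5 -147. ]]
y_f heading -5.402365009932296
y_f heading -5.710986389519448
x_f heading -5.399018148261701
x_f heading -5.755800473454315
black (265.6851806640625, 161.3148193359375) 9.868409156799316
axis@78 [593.8894989  -76.69318801  78.        ]
pointer [578.44944773 -74.39031585 114.        ] tab [601.18712799  49.1928138   96.        ]
[[-0.     0.322 -0.947]
 [ 0.001 -0.947 -0.322]
 [-1.    -0.001 -0.   ]]
[266.27770342 159.08772128]
```

Heading is about -5.6°, the axis about (590,-77) and the bar about 167° in the world frame. I'll move above the dial.

>>> step_arm --series "0 -2.6 -4.1 0 0 0 1;0 -2.6 -4.1 0 0 0 1;0 -2.6 -4.1 0 0 0 1;0 -2.6 -4.1 0 0 0 1;0 -2.6 -4.1 0 0 0 1;0 -2.6 -4.1 0 0 0 1;0 -2.6 -4.1 0 0 0 1;0 -2.6 -4.1 0 0 0 1"

```text
time_s: 1.1
position: [440.7, -260.9, 401.8]
tcp_rot: [-0.11, -0.698, -0.112, 0.699]
wrist_force: [1.0, -1.0, 0.1]
opening: 87.8
```

>>> step_arm --series "0 -2.6 -4.1 0 0 0 1;0 -2.6 -4.1 0 0 0 1;0 -2.6 -4.1 0 0 0 1;0 -2.6 -4.1 0 0 0 1;0 -2.1 -3.2 0 0 0 1;0 0 0 7.8 0 0 1;0 0 0 7.8 0 0 1;0 0 0 7.8 0 0 1"

```text
time_s: 1.9
position: [594.6, -66.5, 400.5]
tcp_rot: [0.035, -0.706, 0.033, 0.707]
wrist_force: [0.4, -0.4, -1.2]
opening: 88.1
```

>>> step_arm --series "0 0 0 7.8 0 0 1;0 0 0 0 0 0 1"

```text
time_s: 2.1
position: [594.8, -65.9, 400.1]
tcp_rot: [0.085, -0.701, 0.083, 0.703]
wrist_force: [0.6, -0.2, 0.1]
opening: 87.6
```

Run:
```python
from h import *
s=eyes.snapshot("wrist"); im=s["pixels"][:,:,::-1]; cv2.imwrite("pics/wrist1.png",im)
st=read_state(); R=quat(st).as_matrix(); print(st["position"],R.round(3),np.degrees(np.arctan2(R[1,1],R[0,1])),st["joint_positions"])
print(proj(s,[590,-77,104]),proj(s,st["position"]+R@[163,0,0]))
```

```text
[594.77821764 -66.00614423 400.05579772] [[-0.002 -0.232 -0.973]
 [ 0.003 -0.973  0.232]
 [-1.    -0.003  0.003]] -103.40674412103301 [-0.1681509   0.08687022  1.24327282  0.00287307  1.81378668  1.63732197]
[274.03958177 191.1965774 ] [260.62429238 257.0489071 ]
```

View pics/wrist1.png

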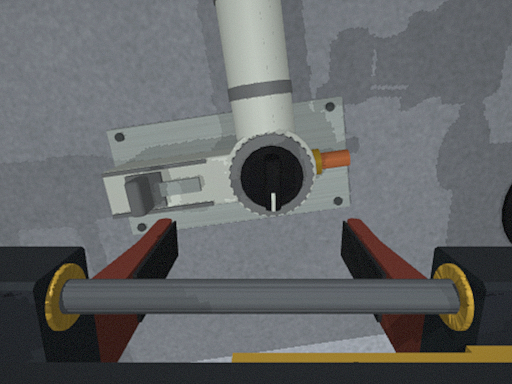

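The wrist view shows the dial skirt centred at about (272,178), with the white pointer line at (273,193–211). The bar is already nearly in line with the pads. I'll refine the axis.

Run:
```python
from h import *
s=eyes.snapshot("wrist"); im=s["pixels"]
x0,y0,x1,y1=220,120,330,230
cv2.imwrite("pics/w1z.png",cv2.resize(im[y0:y1,x0:x1,::-1],None,fx=5,fy=5,interpolation=cv2.INTER_CUBIC))
g=im[y0:y1,x0:x1].max(axis=2).astype(np.uint8)
print("min",g.min())
m=((g<40)*255).astype(np.uint8)
c=max(cv2.findContours(m,0,2)[0],key=cv2.contourArea)
m=cv2.morphologyEx(m,cv2.MORPH_CLOSE,np.ones((5,5)))
c=max(cv2.findContours(m,0,1)[0],key=cv2.contourArea)
el=cv2.fitEllipse(c); print(el); u,v=el[0][0]+x0,el[0][1]+y0
print("skirt@82",ray(s,u,v,82))
w=np.zeros(im.shape[:2],np.uint8); gg=im.min(axis=2)
w[y0+60:y0+105,x0+30:x0+75]=(gg[y0+60:y0+105,x0+30:x0+75]>120)*255
mm=np.zeros_like(w); cv2.circle(mm,(int(u),int(v)),31,255,-1); # line lies on bar top
w&=mm
ys,xs=np.nonzero(w); print(len(xs),xs.mean(),ys.min(),ys.max())
q=cv2.fitLine(np.c_[xs,ys].astype(np.float32),cv2.DIST_L2,0,.01,.01).ravel();print(q)
a=ray(s,xs[ys==ys.min()].mean(),ys.min(),114);b=ray(s,xs[ys==ys.max()].mean(),ys.max(),114);print(a,b,np.degrees(np.arctan2(*(b-a)[1::-1])))
```

```text
min 0
((51.29512023925781, 55.73035430908203), (59.750003814697266, 61.36223220825195), 77.10231018066406)
skirt@82 [599.47029476 -77.51784772  82.        ]
52 272.5 193 206
[ 2.8949106e-02 -9.9958086e-01  2.7250000e+02  1.9925000e+02]
[591.30773403 -75.99294323 114.        ] [580.44354541 -71.76673533 114.        ] 158.74378835009355
```

View pics/w1z.png

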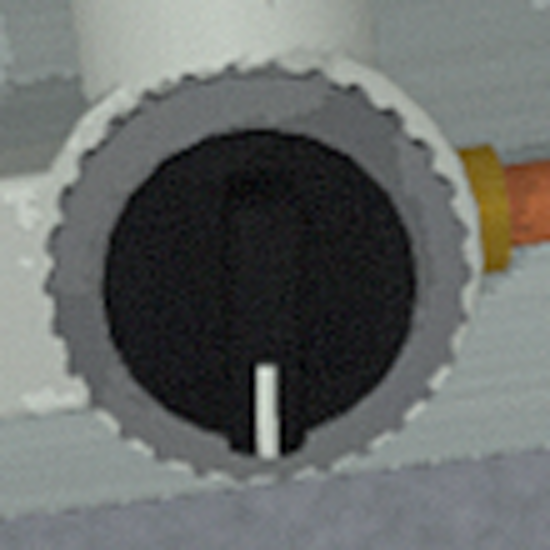

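Run:
```python
from h import *
s=eyes.snapshot("wrist")
print("wrist axis",ray(s,272,177,82).round(1))
# collar: zoom left 48 right 475 top ~62, bottom ~478
print("collar axis",ray(s,220+261/5,120+270/5,74).round(1))
a=ray(s,273,193,114);b=ray(s,273.6,211,114);print(a,b,np.degrees(np.arctan2(*(b-a)[1::-1])))
R=quat(read_state()).as_matrix()
W=[(119,137),(330,107),(142,227),(338,201)]
P=np.array([ray(s,u,v,6) for u,v in W])[:,:2];print(P.round(1),P.mean(0))
for i,j in [(1,0),(3,2)]: d=P[j]-P[i]; print(np.degrees(np.arctan2(d[1],d[0]))-90)
for n in["side"]:
    s2=eyes.snapshot(n)
    for z,u,v in [(74,250+217/5,150+232/5)]: print(n,ray(s2,u,v,z))
    im=s2["pixels"][:,:,::-1]; print(proj(s2,[594,-77,114]),proj(s2,[594,-77,74]))
```

```text
wrist axis [598.1 -78.   82. ]
collar axis [599.2 -78.8  74. ]
[591.29090917 -76.1084656  114.        ] [575.508521   -73.07411992 114.        ] 169.11702502319454
[[ 667.6   82.8]
 [ 644.7 -157.9]
 [ 557.3   92.1]
 [ 534.7 -147.8]] [601.08413071 -32.71036601]
-5.445646889563861
-5.386461462264151
side [594.18193477 -87.94155594  74.        ]
[293.5401164  180.86676393] [292.67770436 193.89520346]
```

>>> step_arm --series "0 1.1 -0.4 0 0 0 1;3 0 0 0 0 0 1;3 0 0 0 0 0 1;2.5 0 0 0 0 0 1;0 0 0 0 0 0 1"

```text
time_s: 2.8
position: [596.2, -81.7, 314.7]
tcp_rot: [-0.081, 0.704, -0.08, -0.701]
wrist_force: [-0.8, -0.1, 0.1]
opening: 87.6
```

Run:
```python
from h import *
s=eyes.snapshot("wrist"); im=s["pixels"][:,:,::-1]; cv2.imwrite("pics/wrist2.png",cv2.resize(im[100:384,100:420],None,fx=2,fy=2))
st=read_state(); R=quat(st).as_matrix(); print(st["position"],R.round(3),np.degrees(np.arctan2(R[1,1],R[0,1])))
print(proj(s,st["position"]+R@[163,0,0]))
```

```text
[596.464377   -81.77257331 317.12705085] [[ 0.006 -0.226 -0.974]
 [ 0.    -0.974  0.226]
 [-1.    -0.002 -0.006]] -103.08564406637217
[260.4174544 257.7780985]
```

View pics/wrist2.png

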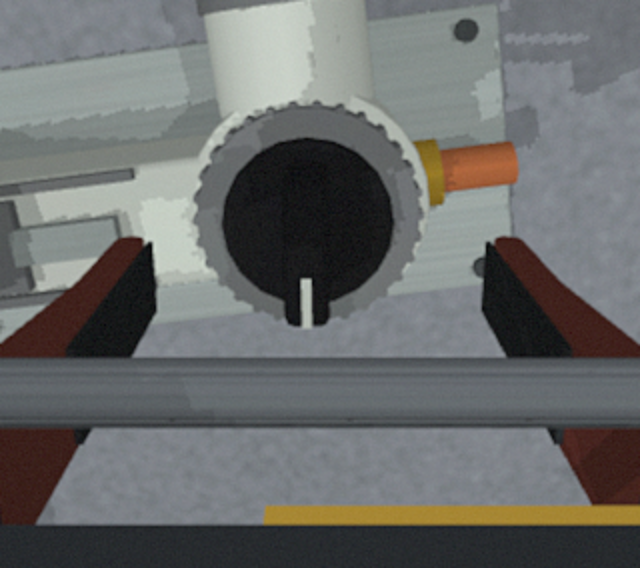

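Run:
```python
from h import *
s=eyes.snapshot("wrist")
f=lambda u,v:(100+u/2,100+v/2)
print("skirt",ray(s,*f(307,221),82).round(1))
a=ray(s,*f(305.5,280),114);b=ray(s,*f(306.5,327),114);print(a,b,np.degrees(np.arctan2(*(b-a)[1::-1])))
st=read_state(); R=quat(st).as_matrix()
p=st["position"]+R@[163,0,0]; print("pinch",p)
d=np.radians(168); ax=b[:2]-22.5*np.array([np.cos(d),np.sin(d)]); print("axis",ax)
e=np.r_[ax,104]-p; print("tool delta",R.T@e)
s=eyes.snapshot("side");im=s["pixels"][:,:,::-1];cv2.imwrite("pics/side2.png",cv2.resize(im[100:250,220:380],None,fx=4,fy=4))
```

```text
skirt [599.2 -77.5  82. ]
[590.74886797 -75.56381859 114.        ] [575.50214683 -72.26206525 114.        ] 167.7809898943725
pinch [598.26413957 -81.70676807 156.31535303]
axis [597.51046785 -76.9400783 ]
tool delta [52.30460963 -4.37876413  2.28905041]
```

View pics/side2.png

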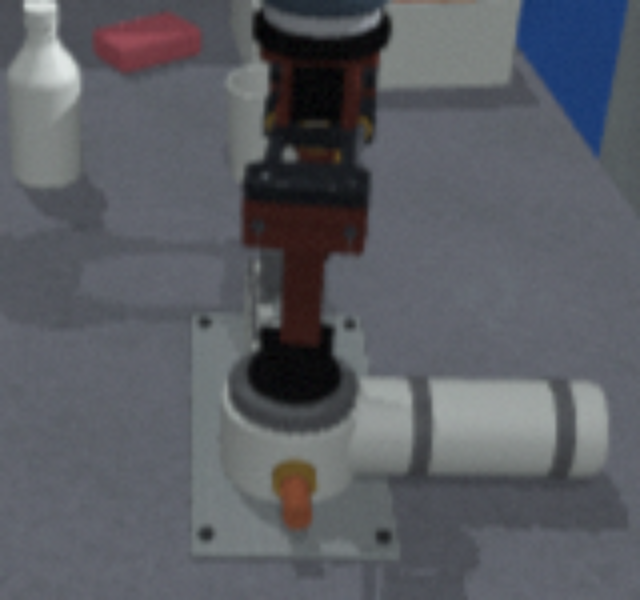

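>>> step_arm --series "0 -0.4 0.15 -0.8 0 0 1;1.7 0 0 0 0 0 1;1.7 0 0 0 0 0 1;1.5 0 0 0 0 0 1;0 0 0 0 0 0 1;0 0 0 0 0 0 1"

```text
time_s: 3.55
position: [598.3, -77.0, 274.7]
tcp_rot: [-0.075, 0.711, -0.075, -0.695]
wrist_force: [0.1, -0.4, -0.1]
opening: 87.6
```

```bash
cat > pose.py <<'E'
from h import *
st=read_state(); R=quat(st).as_matrix(); p=st["position"]+R@[163,0,0]
h=np.degrees(np.arctan2(R[1,1],R[0,1]))
print("t",st["time_s"],"tcp",st["position"].round(1),"pinch",p.round(1),"jaw",h.round(2),"bar_filter",round(h+270+5.45,2),"F",st["wrist_force"].round(1),"T",st["torque"].round(2),"open",round(st["opening"],1),"tilt",R[:,0].round(3), "j6",st["joint_positions"][5].round(2))
E
python3 pose.py
```

```text
t 3.55 tcp [598.3 -77.  274.7] pinch [601.8 -77.4 111.7] jaw -102.12 bar_filter 173.33 F [ 0.1 -0.4 -0.1] T [0.01 0.05 0.05] open 87.6 tilt [ 0.022 -0.003 -1.   ] j6 1.6
```

>>> step_arm --series "0.4 0 0.1 0 -1.2 0 1;0.4 0 0 0 0 0 1;0 0 0 0 0 0 1"

```text
time_s: 3.85
position: [597.5, -76.7, 267.3]
tcp_rot: [-0.075, 0.703, -0.074, -0.703]
wrist_force: [-0.0, 0.8, -0.1]
opening: 87.7
```

```bash
python3 pose.py
```

```text
t 3.85 tcp [597.5 -76.7 267.3] pinch [597.7 -76.4 104.3] jaw -102.11 bar_filter 173.34 F [-0.   0.8 -0.1] T [0.06 0.03 0.05] open 87.7 tilt [ 0.001  0.002 -1.   ] j6 1.6
```

>>> step_arm --series "0 0 0 0 0 0 0.28;0 0 0 0 0 0 0.28;0 0 0 0 0 0 0.28;0 0 0 0 0 0 0.28;0 0 0 0 0 0 0.28;0 0 0 0 0 0 0.28"

```text
time_s: 4.45
position: [597.8, -76.9, 268.5]
tcp_rot: [-0.075, 0.704, -0.074, -0.702]
wrist_force: [0.1, -0.8, 0.1]
opening: 43.4
```

```bash
python3 pose.py
python3 - <<'E'
from h import *
s=eyes.snapshot("wrist"); im=s["pixels"][:,:,::-1]; cv2.imwrite("pics/wrist3.png",cv2.resize(im[100:384,100:420],None,fx=2,fy=2))
E
```

```text
t 4.45 tcp [597.8 -76.9 268.5] pinch [598.3 -76.6 105.5] jaw -102.12 bar_filter 173.33 F [ 0.1 -0.8  0.1] T [ 0.07  0.02 -0.04] open 43.4 tilt [ 0.003  0.001 -1.   ] j6 1.6
```

View pics/wrist3.png

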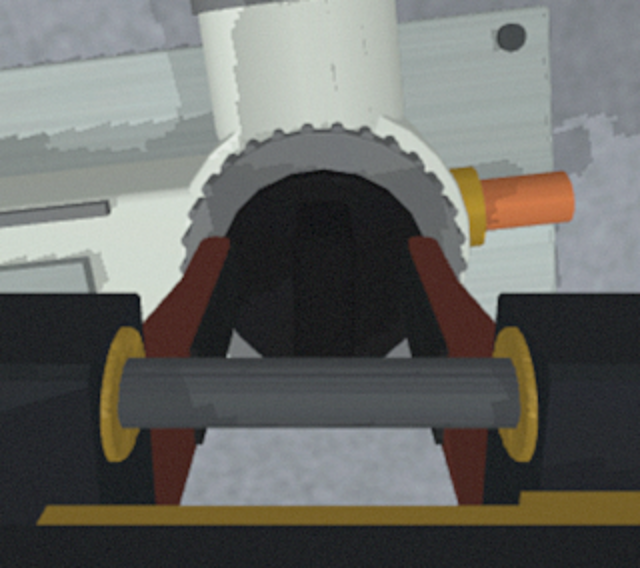

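The bar sits midway between the fingers (bar about 325, finger centre about 320 in the zoom). I'll close on it.

>>> step_arm --series "0.1 0 0 0 0 0 0.2;0 0 0 0 0 0 0.2;0 0 0 0 0 0 0.2;0 0 0 0 0 0 0.2;0 0 0 0 0 0 0;0 0 0 0 0 0 0;0 0 0 0 0 0 0;0 0 0 0 0 0 0"

```text
time_s: 5.3
position: [597.6, -77.7, 267.4]
tcp_rot: [-0.075, 0.704, -0.075, -0.702]
wrist_force: [-0.6, -0.8, -0.2]
opening: 14.1
```

```bash
python3 pose.py
```

```text
t 5.3 tcp [597.6 -77.7 267.4] pinch [598.  -77.8 104.4] jaw -102.17 bar_filter 173.28 F [-0.6 -0.8 -0.2] T [-0.07  0.05 -0.04] open 14.1 tilt [ 0.003 -0.001 -1.   ] j6 1.6
```

>>> step_arm --series "0 0 0 -4 0 0 0;0 0 0 -4 0 0 0;0 0 0 -4 0 0 0;0 0 0 0 0 0 0"

```text
time_s: 5.7
position: [597.7, -77.3, 267.4]
tcp_rot: [0.001, 0.708, 0.002, -0.706]
wrist_force: [-0.1, -1.2, -1.0]
opening: 13.6
```

```bash
python3 pose.py
```

```text
t 5.7 tcp [597.7 -77.3 267.4] pinch [598.1 -77.2 104.4] jaw -89.74 bar_filter 185.71 F [-0.1 -1.2 -1. ] T [-0.13  0.07  0.22] open 13.6 tilt [ 0.003  0.    -1.   ] j6 1.38
```

>>> step_arm --series "0 0 0 -4 0 0 0;0 0 0 -4 0 0 0;0 0 0 -4 0 0 0;0 0 0 -4 0 0 0;0 0 0 -4 0 0 0;0 0 0 0 0 0 0"

```text
time_s: 6.3
position: [597.6, -76.6, 267.4]
tcp_rot: [0.124, 0.697, 0.125, -0.695]
wrist_force: [0.1, -1.2, 0.7]
opening: 13.6
```

```bash
python3 pose.py
```

```text
t 6.3 tcp [597.6 -76.6 267.4] pinch [597.9 -76.3 104.4] jaw -69.72 bar_filter 205.73 F [ 0.1 -1.2  0.7] T [-0.21  0.03  0.04] open 13.6 tilt [ 0.002  0.002 -1.   ] j6 1.03
```

>>> step_arm --series "0 0 0 -3 0 0 0;0 0 0 -2 0 0 0;0 0 0 0 0 0 0"

```text
time_s: 6.6
position: [597.6, -76.5, 267.4]
tcp_rot: [0.152, 0.691, 0.153, -0.69]
wrist_force: [0.1, -0.7, -0.4]
opening: 14.1
```

```bash
python3 pose.py
```

```text
t 6.6 tcp [597.6 -76.5 267.4] pinch [597.9 -76.1 104.4] jaw -65.1 bar_filter 210.35 F [ 0.1 -0.7 -0.4] T [-0.24  0.    0.14] open 14.1 tilt [ 0.002  0.002 -1.   ] j6 0.95
```

>>> step_arm --series "0 0 0 -1.5 0 0 0;0 0 0 0 0 0 0"

```text
time_s: 6.8
position: [597.5, -76.4, 267.4]
tcp_rot: [0.16, 0.689, 0.161, -0.688]
wrist_force: [-0.6, -0.4, 0.3]
opening: 13.8
```

```bash
python3 pose.py
```

```text
t 6.8 tcp [597.5 -76.4 267.4] pinch [597.8 -76.  104.4] jaw -63.7 bar_filter 211.75 F [-0.6 -0.4  0.3] T [-0.09  0.11  0.29] open 13.8 tilt [ 0.002  0.002 -1.   ] j6 0.93
```

>>> step_arm --series "0 0 0 -1.3 0 0 0;0 0 0 0 0 0 0"

```text
time_s: 7.0
position: [597.5, -76.3, 267.4]
tcp_rot: [0.168, 0.687, 0.169, -0.686]
wrist_force: [-0.0, 0.1, 0.0]
opening: 14.1
```

```bash
python3 pose.py
```

```text
t 7.0 tcp [597.5 -76.3 267.4] pinch [597.8 -76.  104.4] jaw -62.38 bar_filter 213.07 F [-0.   0.1  0. ] T [-0.06  0.12  0.28] open 14.1 tilt [ 0.002  0.002 -1.   ] j6 0.9
```

>>> step_arm --series "0 0 0 -1 0 0 0;0 0 0 0 0 0 0"

```text
time_s: 7.2
position: [597.5, -76.3, 267.4]
tcp_rot: [0.174, 0.686, 0.176, -0.684]
wrist_force: [-0.1, -0.3, 0.2]
opening: 13.6
```

```bash
python3 pose.py
```

```text
t 7.2 tcp [597.5 -76.3 267.4] pinch [597.8 -76.  104.4] jaw -61.33 bar_filter 214.12 F [-0.1 -0.3  0.2] T [0.01 0.05 0.01] open 13.6 tilt [ 0.002  0.002 -1.   ] j6 0.89
```

>>> step_arm --series "0 0 0 -0.6 0 0 0;0 0 0 0 0 0 0"

```text
time_s: 7.4
position: [597.5, -76.4, 267.4]
tcp_rot: [0.178, 0.685, 0.179, -0.683]
wrist_force: [-1.1, 0.1, 0.4]
opening: 13.9
```

```bash
python3 pose.py;  python3 - <<'E'
from h import *
s=eyes.snapshot("top"); im=s["pixels"][:,:,::-1]; cv2.imwrite("pics/top2.png",cv2.resize(im[110:210,190:310],None,fx=5,fy=5))
E
```

```text
t 7.4 tcp [597.5 -76.4 267.4] pinch [597.8 -76.  104.4] jaw -60.74 bar_filter 214.71 F [-1.1  0.1  0.4] T [-0.02  0.05 -0.25] open 13.9 tilt [ 0.002  0.002 -1.   ] j6 0.88
```

The stop is felt: Tz flips from +0.28 through 0 to -0.25 at 214.4°, which is the expected 214.5°. Now clockwise 69°.

>>> step_arm --series "0 0 0 4 0 0 0;0 0 0 4 0 0 0;0 0 0 4 0 0 0;0 0 0 4 0 0 0;0 0 0 4 0 0 0;0 0 0 4 0 0 0;0 0 0 4 0 0 0;0 0 0 4 0 0 0"

```text
time_s: 8.25
position: [597.7, -77.3, 267.4]
tcp_rot: [-0.024, 0.708, -0.024, -0.706]
wrist_force: [-0.8, -1.2, -0.0]
opening: 14.2
```

```bash
python3 pose.py
```

```text
t 8.25 tcp [597.7 -77.3 267.4] pinch [598.1 -77.4 104.4] jaw -93.87 bar_filter 181.58 F [-0.8 -1.2 -0. ] T [-0.12  0.08  0.03] open 14.2 tilt [ 0.002 -0.001 -1.   ] j6 1.45
```

>>> step_arm --series "0 0 0 4 0 0 0;0 0 0 4 0 0 0;0 0 0 4 0 0 0;0 0 0 4 0 0 0;0 0 0 4 0 0 0;0 0 0 4 0 0 0;0 0 0 4 0 0 0;0 0 0 0 0 0 0"

```text
time_s: 9.05
position: [597.5, -78.1, 267.4]
tcp_rot: [-0.2, 0.679, -0.202, -0.677]
wrist_force: [-0.2, 0.3, 0.3]
opening: 13.8
```

```bash
python3 pose.py
```

```text
t 9.05 tcp [597.5 -78.1 267.4] pinch [597.7 -78.6 104.4] jaw -123.03 bar_filter 152.42 F [-0.2  0.3  0.3] T [ 0.09  0.04 -0.04] open 13.8 tilt [ 0.002 -0.003 -1.   ] j6 1.96
```

>>> step_arm --series "0 0 0 2.5 0 0 0;0 0 0 2.5 0 0 0;0 0 0 1.2 0 0 0;0 0 0 0 0 0 0"

```text
time_s: 9.45
position: [597.4, -78.3, 267.4]
tcp_rot: [-0.235, 0.667, -0.237, -0.666]
wrist_force: [-0.7, 0.4, 0.0]
opening: 13.5
```

```bash
python3 pose.py
```

```text
t 9.45 tcp [597.4 -78.3 267.4] pinch [597.6 -78.9 104.4] jaw -129.06 bar_filter 146.39 F [-0.7  0.4  0. ] T [ 0.11  0.09 -0.16] open 13.5 tilt [ 0.001 -0.003 -1.   ] j6 2.07
```

>>> step_arm --series "0 0 0 0.9 0 0 0;0 0 0 0 0 0 0"

```text
time_s: 9.65
position: [597.4, -78.3, 267.4]
tcp_rot: [-0.24, 0.665, -0.242, -0.664]
wrist_force: [-1.4, -1.0, 0.5]
opening: 13.5
```

```bash
python3 pose.py
```

```text
t 9.65 tcp [597.4 -78.3 267.4] pinch [597.5 -78.9 104.4] jaw -129.89 bar_filter 145.56 F [-1.4 -1.   0.5] T [ 0.05  0.1  -0.01] open 13.5 tilt [ 0.001 -0.003 -1.   ] j6 2.08
```

>>> step_arm --series "0 0 0 0 0 0 0.5;0 0 0 0 0 0 0.5;0 0 0 0 0 0 0.5;0 0 0 0 0 0 0.5;0 0 0 0 0 0 0.5;0 0 0 0 0 0 0.5"

```text
time_s: 10.25
position: [597.6, -78.0, 267.3]
tcp_rot: [-0.24, 0.666, -0.241, -0.664]
wrist_force: [-1.2, 0.1, 0.9]
opening: 44.4
```

>>> step_arm --series "-4 0 0 0 0 0 0.5;-4 0 0 0 0 0 0.5;-4 0 0 0 0 0 0.5;0 0 0 0 0 0 0.5"

```text
time_s: 10.65
position: [597.0, -77.6, 388.7]
tcp_rot: [0.24, -0.664, 0.241, 0.666]
wrist_force: [-0.9, 0.7, 0.4]
opening: 43.9
```

```bash
python3 pose.py
python3 - <<'E'
from h import *
s=eyes.snapshot("wrist"); im=s["pixels"][:,:,::-1]; cv2.imwrite("pics/wrist4.png",cv2.resize(im[60:344,80:400],None,fx=2,fy=2))
E
```

```text
t 10.65 tcp [597.  -77.6 388.7] pinch [596.5 -77.8 225.7] jaw -129.77 bar_filter 145.68 F [-0.9  0.7  0.4] T [0.07 0.03 0.  ] open 43.9 tilt [-0.003 -0.002 -1.   ] j6 2.08
```

View pics/wrist4.png

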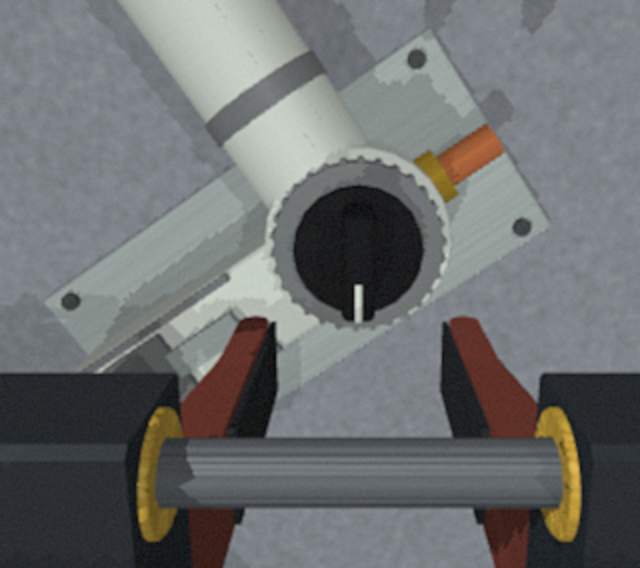

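After release the pointer line at (358,285–320) in the zoom is still vertical, i.e. in line with the hand at 145.6°, so the dial rests in click five. Now I'll turn the hand to line up with the filter's y, close it and go past the lock tab.

>>> step_arm --series "0 0 0 -8.5 0 0 0;0 0 0 -8.5 0 0 0;0 0 0 -8.5 0 0 0;0 0 0 -8.5 0 0 0;0 -4.5 0 0 0 0 0;0 -4.5 0 0 0 0 0;0 -4.5 0 0 0 0 0;0 -3 0 0 0 0 0"

```text
time_s: 11.5
position: [611.7, 86.9, 372.0]
tcp_rot: [0.032, -0.698, 0.033, 0.714]
wrist_force: [-0.2, -1.1, -0.4]
opening: 0.4
```

>>> step_arm --series "0 0 0 0 0 0 0;0 0 0 0 0 0 0;0 0 0 0 0 0 0"

```text
time_s: 11.8
position: [611.4, 90.2, 367.1]
tcp_rot: [0.03, -0.696, 0.032, 0.717]
wrist_force: [-0.0, -0.5, 0.8]
opening: 0.5
```

```bash
python3 pose.py
python3 - <<'E'
from h import *
st=read_state(); R=quat(st).as_matrix(); p=st["position"]+R@[163,0,0]
h=np.radians(-5.45); F=np.array([[np.cos(h),-np.sin(h)],[np.sin(h),np.cos(h)]])
print("pinch in filter",F.T@(p[:2]-[597.5,-77.5]))
s=eyes.snapshot("wrist"); im=s["pixels"][:,:,::-1]; cv2.imwrite("pics/wrist5.png",im)
s=eyes.snapshot("side"); im=s["pixels"][:,:,::-1];cv2.imwrite("pics/side5.png",cv2.resize(im[100:250,220:380],None,fx=4,fy=4))
E
```

```text
t 11.8 tcp [611.4  90.2 367.1] pinch [606.5  90.  204.1] jaw -94.97 bar_filter 180.48 F [-0.  -0.5  0.8] T [ 0.03 -0.04 -0.02] open 0.5 tilt [-0.03  -0.001 -1.   ] j6 1.75
pinch in filter [ -6.94962129 167.55816264]
```

View pics/wrist5.png

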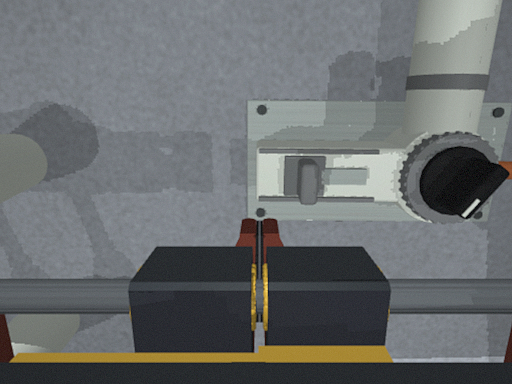

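View pics/side5.png

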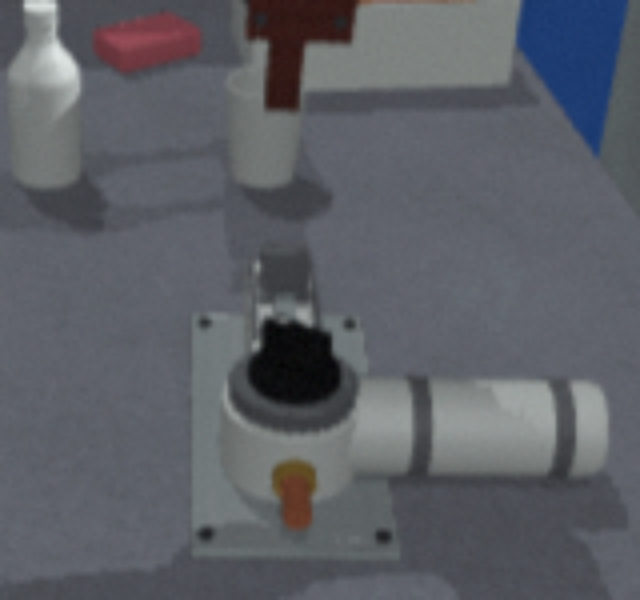

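>>> step_arm --series "0 0 0 -0.5 1.7 0 0;3 0 0 0 0 0 0;3 0 0 0 0 0 0;0 0 0 0 0 0 0;0 0 0 0 0 0 0"

```text
time_s: 12.4
position: [612.0, 83.1, 309.0]
tcp_rot: [-0.029, 0.709, -0.032, -0.704]
wrist_force: [0.3, 1.0, 1.5]
opening: 0.4
```

```bash
cat > fp.py <<'E'
from h import *
import pose
h=np.radians(-5.45); F=np.array([[np.cos(h),-np.sin(h)],[np.sin(h),np.cos(h)]])
print("pinch in filter",F.T@(pose.p[:2]-[597.5,-77.5]))
E
python3 fp.py
```

```text
t 12.4 tcp [612.   83.1 309. ] pinch [613.   82.3 146. ] jaw -95.01 bar_filter 180.44 F [0.3 1.  1.5] T [ 0.11  0.05 -0.04] open 0.4 tilt [ 0.006 -0.005 -1.   ] j6 1.74
pinch in filter [  0.29256044 160.57774715]
```

>>> step_arm --series "2 -0.3 0 0 0 0 0;2 0 0 0 0 0 0;0.8 0 0 0 0 0 0;0 0 0 0 0 0 0"

```text
time_s: 12.8
position: [614.3, 83.8, 267.8]
tcp_rot: [-0.031, 0.712, -0.033, -0.701]
wrist_force: [-0.6, 0.3, 0.2]
opening: 0.6
```

```bash
python3 fp.py
python3 - <<'E'
from h import *
s=eyes.snapshot("wrist"); im=s["pixels"][:,:,::-1]; cv2.imwrite("pics/wrist6.png",im)
E
```

```text
t 12.8 tcp [614.3  83.8 267.8] pinch [616.9  83.1 104.9] jaw -95.19 bar_filter 180.26 F [-0.6  0.3  0.2] T [0.04 0.   0.02] open 0.6 tilt [ 0.016 -0.004 -1.   ] j6 1.74
pinch in filter [  4.05587108 161.76034378]
```

View pics/wrist6.png

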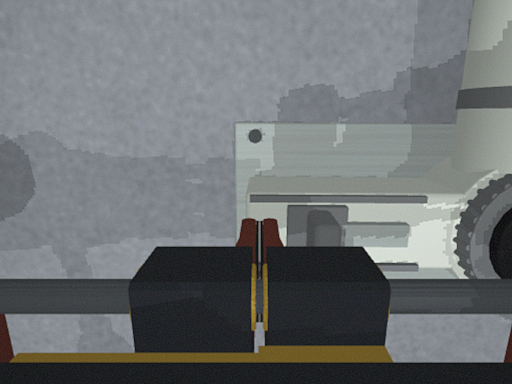

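>>> step_arm --series "0.5 0 0 0 -0.9 0 0;0.2 0 0 0 0 0 0;0 0.8 0 0 0 0 0;0 0.8 0 0 0 0 0;0 0.8 0 0 0 0 0;0 0.8 0 0 0 0 0;0 0 0 0 0 0 0"

```text
time_s: 13.55
position: [612.1, 49.6, 265.7]
tcp_rot: [-0.032, 0.709, -0.032, -0.704]
wrist_force: [0.3, 0.5, -0.9]
opening: 0.7
```

```bash
python3 fp.py
```

```text
t 13.55 tcp [612.1  49.6 265.7] pinch [613.1  49.6 102.7] jaw -95.16 bar_filter 180.29 F [ 0.3  0.5 -0.9] T [0.04 0.   0.02] open 0.7 tilt [ 0.006 -0.    -1.   ] j6 1.69
pinch in filter [  3.43826876 127.96510711]
```

>>> step_arm --series "0.2 0.4 0 0 0 0 0;0 0.4 0 0 0 0 0;0 0 0 0 0 0 0"

```text
time_s: 13.85
position: [611.4, 41.0, 264.3]
tcp_rot: [-0.032, 0.709, -0.032, -0.704]
wrist_force: [0.6, 0.5, 0.1]
opening: 0.6
```

```bash
python3 fp.py
python3 - <<'E'
from h import *
s=eyes.snapshot("wrist"); im=s["pixels"][:,:,::-1]; cv2.imwrite("pics/wrist7.png",im)
E
```

```text
t 13.85 tcp [611.4  41.  264.3] pinch [612.6  41.1 101.3] jaw -95.17 bar_filter 180.28 F [0.6 0.5 0.1] T [0.14 0.01 0.01] open 0.6 tilt [ 0.008  0.001 -1.   ] j6 1.67
pinch in filter [  3.77988141 119.49677768]
```

View pics/wrist7.png

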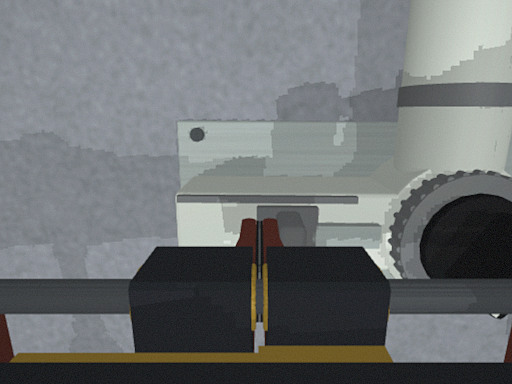

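>>> step_arm --series "0 0.4 0 0 0 0 0;0 0.4 0 0 0 0 0;0 0.2 0 0 0 0 0"

```text
time_s: 14.2
position: [610.5, 32.0, 264.3]
tcp_rot: [-0.033, 0.709, -0.03, -0.704]
wrist_force: [1.4, 9.6, -0.3]
opening: 0.5
```

```bash
python3 fp.py
```

```text
t 14.2 tcp [610.5  32.  264.3] pinch [611.7  32.6 101.4] jaw -95.07 bar_filter 180.38 F [ 1.4  9.6 -0.3] T [ 1.64 -0.2  -0.02] open 0.5 tilt [ 0.008  0.004 -1.   ] j6 1.66
pinch in filter [  3.72092045 110.90888001]
```

>>> step_arm --series "0 0.2 0 0 0 0 0;0 0 0 0 0 0 0"

```text
time_s: 14.4
position: [610.4, 31.5, 264.4]
tcp_rot: [-0.034, 0.709, -0.028, -0.704]
wrist_force: [0.2, 0.8, -0.2]
opening: 0.4
```

```bash
python3 fp.py
```

```text
t 14.4 tcp [610.4  31.5 264.4] pinch [611.7  32.9 101.4] jaw -94.97 bar_filter 180.48 F [ 0.2  0.8 -0.2] T [ 0.13 -0.01 -0.02] open 0.4 tilt [ 0.008  0.008 -1.   ] j6 1.65
pinch in filter [  3.69531706 111.25776541]
```

>>> step_arm --series "0 0.3 0 0 0 0 0"

```text
time_s: 14.5
position: [610.2, 30.2, 264.5]
tcp_rot: [-0.035, 0.709, -0.025, -0.703]
wrist_force: [2.1, 15.7, 0.0]
opening: 0.2
```

```bash
python3 fp.py
```

```text
t 14.5 tcp [610.2  30.2 264.5] pinch [611.7  32.3 101.5] jaw -94.88 bar_filter 180.57 F [ 2.1 15.7  0. ] T [ 2.63 -0.27 -0.07] open 0.2 tilt [ 0.009  0.013 -1.   ] j6 1.65
pinch in filter [  3.69264896 110.63358275]
```

>>> step_arm --series "0 0.4 0 0 0 0 0"

```text
time_s: 14.6
position: [609.9, 28.8, 264.5]
tcp_rot: [-0.037, 0.71, -0.022, -0.703]
wrist_force: [2.8, 17.5, -1.0]
opening: 0.7
```

```bash
python3 fp.py
```

```text
t 14.6 tcp [609.9  28.8 264.5] pinch [611.6  32.1 101.5] jaw -94.72 bar_filter 180.73 F [ 2.8 17.5 -1. ] T [ 3.19 -0.29 -0.07] open 0.7 tilt [ 0.01   0.021 -1.   ] j6 1.64
pinch in filter [  3.60446039 110.48105991]
```

The force has risen to 17 N without travel, so the slide is at its stop. I'll back off, rise and look.

>>> step_arm --series "0 -1.5 0 0 0 0 0;0 -1 0 0 0 0 0;-4 0 0 0 0 0 0;-4 0 0 0 0 0 0;-4 0 0 0 0 0 0;0 0 0 0 0 0 0"

```text
time_s: 15.2
position: [610.6, 52.3, 386.1]
tcp_rot: [-0.034, 0.708, -0.025, -0.705]
wrist_force: [0.0, 0.2, 0.2]
opening: 0.5
```

```bash
python3 fp.py
python3 - <<'E'
from h import *
s=eyes.snapshot("wrist"); im=s["pixels"][:,:,::-1]; cv2.imwrite("pics/wrist8.png",im)
E
```

```text
t 15.2 tcp [610.6  52.3 386.1] pinch [611.2  54.4 223.2] jaw -94.83 bar_filter 180.62 F [0.  0.2 0.2] T [ 0.05 -0.05 -0.01] open 0.5 tilt [ 0.003  0.013 -1.   ] j6 1.68
pinch in filter [  1.10941932 132.5702936 ]
```

View pics/wrist8.png

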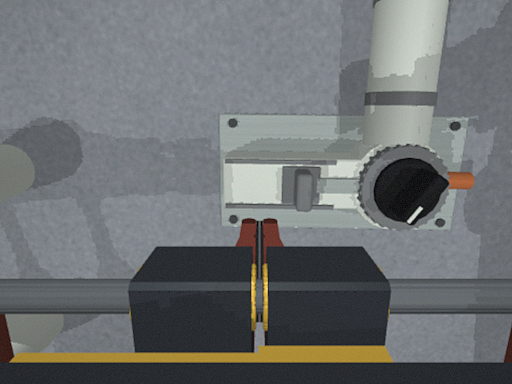

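The slide's foot now spans columns 283–320 with the tab at about (304,188). The pointer line is at (414,215). I'll check both numerically, with a clearer view from the side and top cameras too.

Run:
```python
from h import *
s=eyes.snapshot("wrist"); im=s["pixels"][:,:,::-1]
cv2.imwrite("pics/w8z.png",cv2.resize(im[90:240,210:470],None,fx=3,fy=3,interpolation=cv2.INTER_CUBIC))
t=eyes.snapshot("top"); cv2.imwrite("pics/top8.png",cv2.resize(t["pixels"][85:200,190:310,::-1],None,fx=5,fy=5,interpolation=cv2.INTER_CUBIC))
```

```text
(no output)
```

View pics/w8z.png

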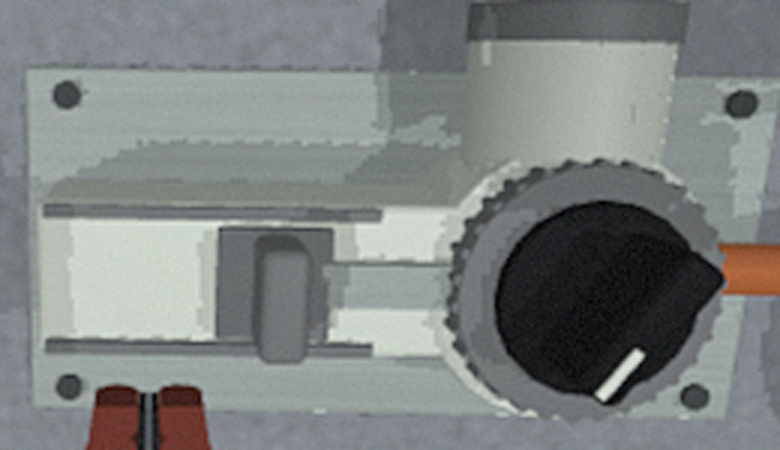

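View pics/top8.png

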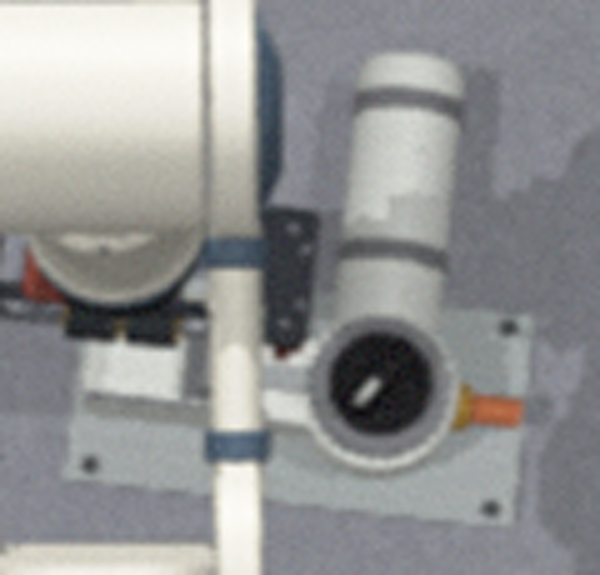

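Run:
```python
from h import *
s=eyes.snapshot("wrist")
g=lambda u,v,z: ray(s,210+u/3,90+v/3,z)[:2]
H=[g(67,95,6),g(741,103,6),g(69,386,6),g(694,397,6)]
yd=(H[0]-H[1])+(H[2]-H[3]); yd/=np.linalg.norm(yd); xd=np.array([yd[1],-yd[0]])
print("heading",np.degrees(np.arctan2(xd[1],xd[0])),[h.round(1) for h in H])
mid=(H[0]+H[1]+H[2]+H[3])/4
ax=g(597,301,82); ax2=g(588,290,74); print("axis",ax,ax2)
ends=[g(640,352,114),g(602,400,114)]
d=ends[1]-ends[0]; a=np.degrees(np.arctan2(d@yd,d@xd)); print("pointer dir filter deg",a%360, "outer end len",np.linalg.norm(ends[1]-ax))
p=ax+0; print([((e-ax)@xd,(e-ax)@yd) for e in ends])
for n,(u,v),z in [("footL",(217,228),66),("footR",(333,228),66),("tabL top",(258,300),96),("tabR top",(308,300),96)]:
    q=g(u,v,z); print(n,(q-ax)@xd,(q-ax)@yd,"rel plate mid",(q-mid)@yd)
print("axis rel mid",(ax-mid)@yd)
```

```text
heading -5.561638743442113 [array([665.3,  80.9]), array([ 642.7, -155.7]), array([556.7,  91.7]), array([ 533.1, -145.7])]
axis [597.01845746 -74.31859363] [598.25956022 -75.05654676]
pointer dir filter deg 148.94147101699116 outer end len 21.384751485863898
[(np.float64(-5.386459909768557), np.float64(1.972760844824131)), (np.float64(-18.857110171806003), np.float64(10.08548422637846))]
footL 16.98578186293787 110.37625181157101 rel plate mid 68.21908674343243
footR 17.50996812969429 75.20464286897844 rel plate mid 33.04747780083985
tabL top 2.391595113123996 100.27345917702173 rel plate mid 58.116294108883146
tabR top 2.610319057702145 86.40672929563218 rel plate mid 44.2495642274936
axis rel mid -42.15716506813858
```

Slide centre is about 93 mm (stop at 95) and the pointer about 147° (fifth click 145.5°). I'll open the hand in free air, let it settle and sign off.

>>> step_arm --series "-3 0 0 0 0 0 0.4;0 0 0 0 0 0 0.4;0 0 0 0 0 0 0.4;0 0 0 0 0 0 0.4;0 0 0 0 0 0 0.4;0 0 0 0 0 0 0.4"

```text
time_s: 16.0
position: [610.9, 51.7, 395.6]
tcp_rot: [0.034, -0.696, 0.027, 0.716]
wrist_force: [-0.2, 0.1, 0.1]
opening: 35.1
```

```bash
python3 pose.py
python3 - <<'E'
from h import *
from cell import workorder
s=eyes.snapshot("side"); cv2.imwrite("pics/side9.png",s["pixels"][:,:,::-1])
print(workorder.sign_off())
E
```

```text
t 16.0 tcp [610.9  51.7 395.6] pinch [606.4  53.5 232.7] jaw -94.89 bar_filter 180.56 F [-0.2  0.1  0.1] T [ 0.06  0.01 -0.01] open 35.1 tilt [-0.028  0.011 -1.   ] j6 1.68
the job is handed in; nothing more can be done
None
```

View pics/side9.png

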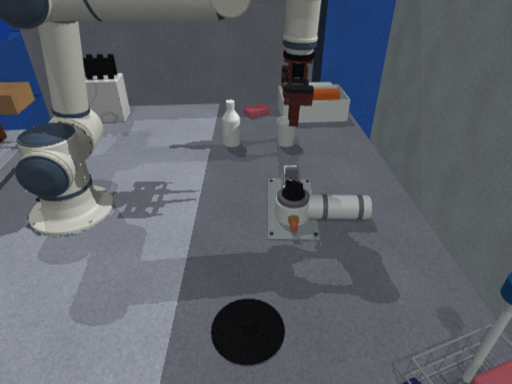

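The dial is set to the fifth click and the lock slide is home. I handed the job in at about 16 s; it gives no verdict.

- **Dial:** I turned it anticlockwise until the stop was felt, with the wrist torque flipping to about -0.25 N m at 214.5° in the filter's frame. I then turned it 69° clockwise, which is five clicks, and released it. The last wrist picture put the pointer at about 149° from its white line alone; its outer end lies at about 152° from the axis. Click five is at 145.5°. The hand read 145.6° with almost no torque just before I let go, so the few degrees of difference look like picture error. That is less than half a click.
- **Collar:** the largest turning torque in any reading, taken only after each move, was about 0.3 N m against the 0.8 N m limit. I did not measure its angle separately.
- **Lock slide:** I pushed it until the force rose to about 17 N with no further travel. The picture puts it at about 93 mm, against the stop at 95 mm, which is within measurement error.
- **Other things:** the soap bottle, lid and cup look unmoved in the last side picture. The hand was in free air with about zero wrist force.
- **Disagreement:** the top and wrist cameras placed the filter about 4 mm apart in x. The grip was not affected.

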